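Open the board test box: find the lock's notch, press the release bar evenly

TASK

Open the board test box: turn its black knob slowly clockwise (seen from above) until you feel the torque dip where the hidden lock drops into its notch, and leave it there. Then press the long release bar down at its middle, both ends going down evenly and without forcing it, until the lid springs open; let the bar come back up, move clear, and leave the things lying around as they are.

Things in the scene. Friction and masses are not known exactly. Their poses are not given: they have to be found in the camera images.
- test_box: grey and black board test box fixed on low feet on the worktop, 302 (x) x 205 (y) x 55 mm. x points from its front (nearer the robot) to its rear, z up; origin 2 mm above the worktop, y = 0 midway. Deck with knob and bar: x = -190 to -54 mm, top at z = 45. Rear well under the closed lid: x = -22 to 110, lid hinged along y at x = 110. Two hooks in front of the lid at y = +-85 rise to z = 71 mm
- knob_grip (a point): point on the knob's vertical axis, 73 mm above the worktop, at x = -135 mm, y = 0 of the test box. The black knob has an upright bar grip 44 mm long (this point's x), 13 mm thick (y), 34 mm tall: its top is 11.5 mm above this point, its foot 22 mm below, on a flat 44 mm disc on the deck
- lock_knob (a joint): knob angle, rad, growing clockwise from above; at 0 the grip points 0.6 counterclockwise of the box's x. Starts within +-0.15; end stops -0.4, 1.7. Hidden notch somewhere in 0.5 to 1.2. Drag about 0.08 N m; from 0.15 before the notch's centre the knob pulls forward with about 0.2 N m, past it resists with about 0.35 (forced on, it comes out). Let go within 0.1 of the centre, it settles there
- release_bar: aluminium bar, 200 (y) x 16 (x) x 12 mm, level, 11 mm above the deck; origin at the middle of its top face, 70 mm above the worktop, at x = -85 mm, y = 0 of the test box; z up. Sprung hook levers carry it 85 mm either side of the middle: pressed over 20 mm off-centre it tips. About 5 N moves it, 12 N presses it fully. Lock not in its notch: stops hard after 1 mm
- bar_travel (a joint): how far the middle of the bar is pressed down, m: 0 up, 0.009 fully down; each hook lets go of the lid when its end of the bar is about 5 mm down; the bar springs back up by itself
- bar_left (a point): centre of the bar's top edge at its left end (100 mm from the middle at +y of the bar)
- bar_right (a point): the same at its right end (-y)
- lid (a joint): lid angle in rad: 0 shut, 1.1 fully open. An aluminium frame with a clear pane, 132 (x) x 204 (y) x 6 mm; when both hooks have let go its spring swings it up in about a second, and it stays open
- lid_front (a point): middle of the lid's front top edge, 64 mm above the worktop when shut
- driver_a: red screwdriver lying beside the right front of the test box, 169 x 22 x 21 mm; bystander, to be left alone
- spare_wheel: black wheel lying flat in front of the left of the test box, diameter 65, 21 mm high; bystander
- white_box: small white housing lying in front of the right of the test box, 66 x 89 x 21 mm; bystander

How it is judged:
By the outcome, as a careful person would: the job done as asked, in the order asked, and still so for the second after the job is handed in, with the robot touching nothing.
It also fails if it takes over 58 s, if anything falls off the work surface, if the arm or the gripper's body presses on something with over 40 N, if the wrist force passes 120 N, or if a joint passes its speed limit or range.

ROBOT

A 6-joint arm with a two-finger parallel gripper is mounted at the origin on a cart in front of the work surface, level with it; the furniture and walls round the work are solid. World frame = base frame: x ahead of the robot, y to its left, z up, the work surface at z = 0. Lengths are in m, angles in rad, forces in N, time in s.
With the tool pointing down it reaches from about 0.375 to 0.975 m from the base axis. Payload 3.8 kg.
Tool frame: the origin (TCP) lies where the fingers leave the gripper's body, on its centre line; the fingertips stand 73 mm ahead of it and the grasp point (between the pads) lies 54 mm ahead of it (nose_length is the distance from the TCP to the fingertips, in m); z points along the fingers, y is the line along which they close (so a half turn about z gives the same grasp; the last joint's range is limited). The gripper opens to 85 mm and grips with 20 to 120 N. Pads are 22 mm wide; open, the fingers measure 114 mm over their backs; the gripper's body (76 mm by 85 mm) begins 54 mm behind the grasp point. The pads swing forward as they close: fully open they stand 13 mm farther back than shut.
Start: joints at [-1.338, 0.264, 1.604, -0, 1.274, -0.037], TCP at [0.18, -0.651, 0.304] pointing down, gripper open.
Joint ranges: [-2.63, 2.63], [-0.94, 2.18], [0.31, 2.57], [-1.31, 4.45], [0, 2.66], [-2.55, 2.55]. Speed limits (rad/s): [2.57, 2.57, 3.14, 3.14, 3.14, 3.14].

INTERFACE

Orientations are given as a rotation vector (axis times angle).
In Python, from workcell import read_state, read_camera, calibration, finish_job, look_for, cut_out, tip_of, nose_length gives the robot as it stands.
- The arm moves only by the tool step_arm, never from a script. Its argument "targets" is a list of rows, each a list of 3 entries, a list of its own where there are three numbers: the turn, a rotation vector about the tool's x, y, z in rad, then the shift along the tool's x, y, z in mm, then the finger opening in mm, from 0 to 85.4. In form: [[[ax, ay, az], [x, y, z], grip], ...]. A call has 1 to 5 rows; each row shifts and turns the commanded pose from where the row before left it, along the tool's axes as they then stand; what a row does not reach is not made up. A row lasts 1/12 s, in which the tool goes at most 41.7 mm and 7.16 degrees, less where a joint would pass 70% of its speed; a pose out of reach is approached as far as the arm can. A call with a gripper value outside its range is refused whole. The fingers move at their own pace and stop on an object; "grip_force" is the grip in N (left out, the last holds). Time passes only in rows, so rows that do not move let the fingers close. It gives the time, the measured TCP pose, the force, the opening and the grip force at its end, in the units of the state.
- read_state(): the state, without advancing time (a new reading comes with each control period).
- read_camera(name): name is "scene" or "top" or "wrist"; returns the picture (384x512x3 uint8, red, green, blue); there is no depth.
- calibration(name): a dict with "camera_matrix" (3x3 intrinsics, pixels), "R" (3x3) and "t" (3): a world point X has camera coordinates R X + t. Camera axes: x right, y down, z forward; pixel columns grow to the right and rows downward; lengths in m; the calibration is good to about 2 mm. A picture is of the moment at which its call begins: read the wrist's pose just before it. calibration takes no time and is no camera call; for the wrist camera it gives the pose at the moment of the call.
- finish_job(): hands the job in; it is judged then, once.
Trained networks look in the newest picture that a camera, given by its name, has taken for a name from the list of things; names that differ only in an ending like _2 or _b are one class to them, and where a whole thing is asked for, a point or a joint stands for the part that bears it (a point fixed in the world has none). Each returns a list of dicts, best first, with "score" (0 to 1); they miss things now and then, are a little off and sometimes report something else, mostly with a low value. They report only what shows in the picture. A call takes as long as a camera call.
- look_for(camera, query): "extent" ([left, top, right, bottom] in pixels, round what is visible of it).
- cut_out(camera, query): "region" (384x512 bool, what is visible of it) and "extent" ([left, top, right, bottom] in pixels, round what is visible of it).
- tip_of(camera, query): "at" ([row, column] in pixels: a listed point, or the origin of a listed thing).
The state is a dict: "time": time; "q": joint angles; "joint_vel": joint speeds; "joint_torque": joint torques, N m; "tool_pos": TCP position; "tcp_rot": TCP orientation; "wrist_force": force on the tool from outside, world axes, zero at the start; "torque": the same for the moment, N m; "width": opening from 0.0 (shut) to 1.0 (fully open); "grip_force": force on a finger pad.
Only numpy, scipy, OpenCV 4.12 (cv2) and the standard library are available. Lean on these libraries where they do the work, as an engineer would, in place of code of your own. Each camera call takes 0.05 s, during which the arm holds its last target. There are 200 camera calls.

## Working session

There is one attempt and no reset: what is moved stays moved. The work goes in short steps, Python scripts to look and compute and a tool call to move; the robot and the scene stay as the last step left them, time stands still between calls to the robot, and variables do not carry over. Pictures are saved under pics/ and viewed, at most 10 in all, crops included, and the job is handed in when it is done.

Besides the shell and the picture viewer there is one more tool, called after "Emit:" as name([rows], argument=value, ...), one row to a line, values as JSON. step_arm: Moves the arm, as the interface text tells. Its arguments: {"type":"object","properties":{"targets":{"type":"array","items":{"type":"array"}},"grip_force":{"type":"number"}},"required":["targets"]}

```bash
mkdir -p pics; cat > h.py <<'E'
import numpy as np, cv2
from workcell import *
from scipy.spatial.transform import Rotation as Ro
def ray(cam,rc,z):
    c=calibration(cam);K=np.array(c["camera_matrix"]);R=np.array(c["R"]);t=np.array(c["t"])
    d=R.T@np.linalg.inv(K)@np.array([rc[1],rc[0],1.]);o=-R.T@t
    return o+d*(z-o[2])/d[2]
def proj(cam,X):
    c=calibration(cam);p=np.array(c["camera_matrix"])@(np.array(c["R"])@np.asarray(X)+np.array(c["t"]));return p[:2]/p[2]
def save(cam,n):
    im=read_camera(cam);cv2.imwrite(f"pics/{n}.png",im[:,:,::-1]);return im
E
python3 - <<'E'
from h import *
s=read_state();print({k:np.round(v,3).tolist() for k,v in s.items()})
ims=[]
for cam in("top","scene"):
    ims.append(read_camera(cam))
    for q,z in(("knob_grip",.073),("release_bar",.070),("bar_left",.070),("bar_right",.070),("lid_front",.064),("test_box",.002)):
        r=tip_of(cam,q)
        for d in r[:2]: print(cam,q,np.round(d["score"],2),np.round(d["at"],1),ray(cam,d["at"],z).round(4))
cv2.imwrite("pics/a.png",cv2.resize(ims[0],(768,576))[:,:,::-1]);cv2.imwrite("pics/b.png",cv2.resize(ims[1],(768,576))[:,:,::-1])
print(nose_length())if callable(nose_length) else print(nose_length)
E
```

```text
{'time': 0.0, 'q': [-1.338, 0.265, 1.605, 0.0, 1.274, -0.037], 'joint_vel': [0.001, 0.0, -0.0, 0.001, 0.001, -0.002], 'joint_torque': [0.002, -51.511, -36.732, -0.0, 0.013, -0.0], 'tool_pos': [0.18, -0.65, 0.303], 'tcp_rot': [-3.111, -0.422, 0.0], 'wrist_force': [-0.876, 0.452, -0.698], 'torque': [0.0, 0.002, -0.044], 'grip_force': 0.0, 'width': 1.002}
top knob_grip 0.55 [203.5 229.1] [0.5556 0.077  0.073 ]
top knob_grip 0.42 [200.5 289.4] [ 0.5637 -0.0671  0.073 ]
top release_bar 0.7 [179.  226.9] [0.615  0.0833 0.07  ]
top bar_left 0.64 [181.1 185.8] [0.6092 0.1823 0.07  ]
top bar_left 0.45 [204.2 226.6] [0.5541 0.0832 0.07  ]
top bar_right 0.74 [187.5 268.5] [ 0.595  -0.0172  0.07  ]
top bar_right 0.72 [243.2 183.9] [0.4609 0.1829 0.07  ]
top lid_front 0.97 [159.6 229.5] [0.6637 0.0781 0.064 ]
top lid_front 0.35 [201.7 227.4] [0.5605 0.0818 0.064 ]
top test_box 0.74 [153.  231.5] [0.6935 0.0774 0.002 ]
scene knob_grip 0.72 [161.5 251.5] [0.5586 0.0819 0.073 ]
scene release_bar 0.66 [170.4 265.8] [0.5965 0.0761 0.07  ]
scene bar_left 0.95 [141.3 294.8] [0.6138 0.183  0.07  ]
scene bar_right 0.75 [200.1 243.2] [ 0.5931 -0.0158  0.07  ]
scene lid_front 0.9 [182.9 292.4] [0.6597 0.0761 0.064 ]
scene test_box 0.64 [202.6 302.1] [0.6833 0.0829 0.002 ]
0.0726
```

View pics/a.png

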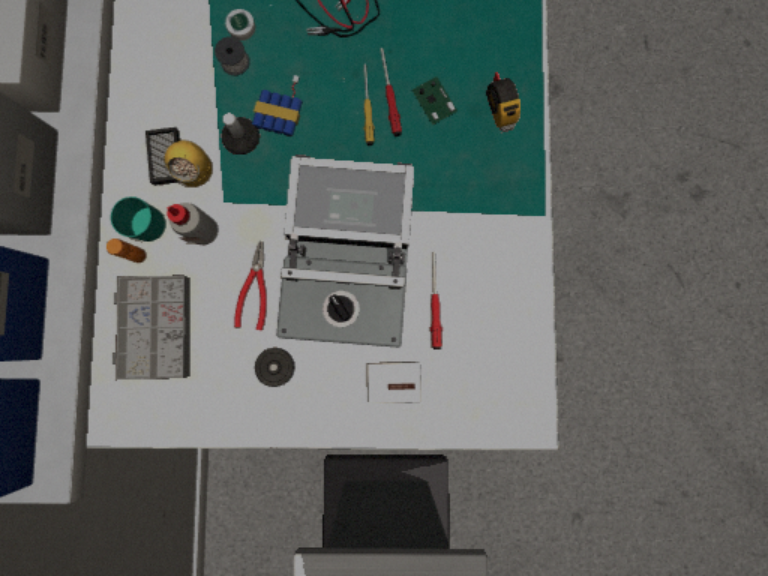

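View pics/b.png

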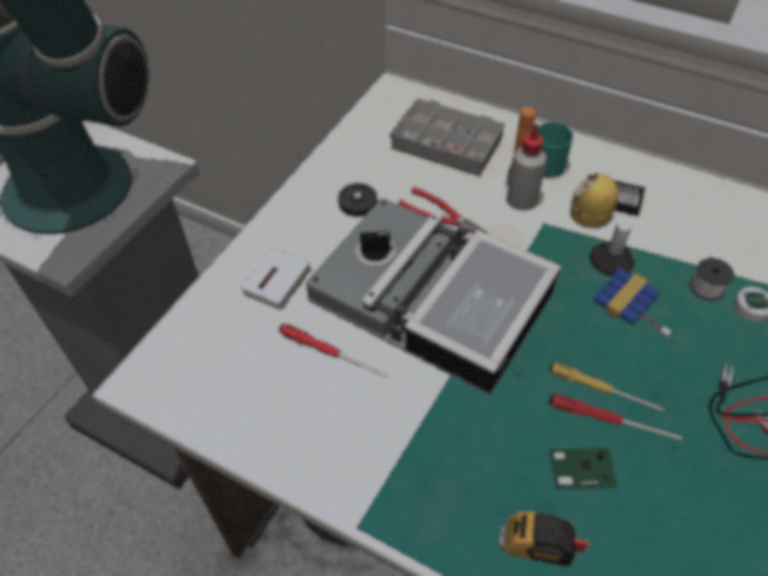

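The top view shows the box with its bar running from (283,271) to (404,282) and the knob at (340,308), the grip tilted counterclockwise of box x. In the scene view nothing stands on the deck, and the approach from the right is clear.

```bash
cat >> h.py <<'E'
def rows(goal,head,n):
    """tool-down rows (az rad, dx,dy,dz mm) to TCP goal and tool-x heading, turning then shifting"""
    s=read_state();p=np.array(s["tool_pos"]);R=Ro.from_rotvec(s["tcp_rot"]).as_matrix()
    h=np.arctan2(R[1,0],R[0,0]);st=(np.array(goal)-p)/n;dh=(head-h)/n
    print("head",h.round(4),"tilt",R[:,2].round(4))
    for k in range(n):
        h+=dh;x=np.array([np.cos(h),np.sin(h),0]);y=np.array([np.sin(h),-np.cos(h),0])
        print([[0,0,round(-dh,4)],np.round([st@x*1e3,st@y*1e3,-st[2]*1e3],1).tolist()])
E
python3 - <<'E'
from h import *
from scipy.optimize import least_squares
obs=[("top",(-.135,0,.073),(203.5,229.1)),("top",(-.085,0,.07),(179,226.9)),("top",(-.085,.1,.07),(181.1,185.8)),("top",(-.085,-.1,.07),(187.5,268.5)),("top",(-.022,0,.064),(159.6,229.5)),
("scene",(-.135,0,.073),(161.5,251.5)),("scene",(-.085,0,.07),(170.4,265.8)),("scene",(-.085,.1,.07),(141.3,294.8)),("scene",(-.085,-.1,.07),(200.1,243.2)),("scene",(-.022,0,.064),(182.9,292.4))]
def W(p,b): c,s=np.cos(p[2]),np.sin(p[2]);return [p[0]+c*b[0]-s*b[1],p[1]+s*b[0]+c*b[1],b[2]]
f=lambda p:np.concatenate([proj(c,W(p,b))-np.array(o)[::-1] for c,b,o in obs])
r=least_squares(f,[.69,.08,-.08],loss="soft_l1");print(r.x,f(r.x).reshape(-1,2).round(1).tolist())
kg=W(r.x,(-.135,0,.073));print("knob",kg,"bar",W(r.x,(-.085,0,.07)))
rows([kg[0]-.03,kg[1],.26],r.x[2]+.6+np.pi,27)
E
```

```text
[ 0.68759681  0.07508711 -0.08105305] [[-3.8, 1.0], [0.5, 5.0], [0.3, -0.7], [0.2, 0.1], [0.5, -0.8], [-1.3, -2.1], [3.9, -0.8], [-1.4, -0.0], [0.3, 1.0], [2.7, 0.8]]
knob [np.float64(0.5530400162728362), np.float64(0.0860172903902061), 0.073] bar [np.float64(0.6028758662541785), np.float64(0.08196907391413352), 0.07]
head 0.2698 tilt [ 0.e+00 -1.e-04 -1.e+00]
[[0, 0, np.float64(-0.1256)], [22.2, -20.3, 1.6]]
[[0, 0, np.float64(-0.1256)], [24.6, -17.3, 1.6]]
[[0, 0, np.float64(-0.1256)], [26.6, -14.1, 1.6]]
[[0, 0, np.float64(-0.1256)], [28.1, -10.7, 1.6]]
[[0, 0, np.float64(-0.1256)], [29.3, -7.1, 1.6]]
[[0, 0, np.float64(-0.1256)], [29.9, -3.4, 1.6]]
[[0, 0, np.float64(-0.1256)], [30.1, 0.4, 1.6]]
[[0, 0, np.float64(-0.1256)], [29.8, 4.2, 1.6]]
[[0, 0, np.float64(-0.1256)], [29.0, 7.9, 1.6]]
[[0, 0, np.float64(-0.1256)], [27.8, 11.5, 1.6]]
[[0, 0, np.float64(-0.1256)], [26.2, 14.9, 1.6]]
[[0, 0, np.float64(-0.1256)], [24.1, 18.0, 1.6]]
[[0, 0, np.float64(-0.1256)], [21.7, 20.9, 1.6]]
[[0, 0, np.float64(-0.1256)], [18.9, 23.4, 1.6]]
[[0, 0, np.float64(-0.1256)], [15.8, 25.6, 1.6]]
[[0, 0, np.float64(-0.1256)], [12.5, 27.4, 1.6]]
[[0, 0, np.float64(-0.1256)], [8.9, 28.7, 1.6]]
[[0, 0, np.float64(-0.1256)], [5.3, 29.6, 1.6]]
[[0, 0, np.float64(-0.1256)], [1.5, 30.1, 1.6]]
[[0, 0, np.float64(-0.1256)], [-2.3, 30.0, 1.6]]
[[0, 0, np.float64(-0.1256)], [-6.0, 29.5, 1.6]]
[[0, 0, np.float64(-0.1256)], [-9.7, 28.5, 1.6]]
[[0, 0, np.float64(-0.1256)], [-13.2, 27.1, 1.6]]
[[0, 0, np.float64(-0.1256)], [-16.4, 25.2, 1.6]]
[[0, 0, np.float64(-0.1256)], [-19.5, 22.9, 1.6]]
[[0, 0, np.float64(-0.1256)], [-22.2, 20.3, 1.6]]
[[0, 0, np.float64(-0.1256)], [-24.6, 17.4, 1.6]]
```

Emit:
step_arm([
  [[0,0,-0.124],[22,-20,1.5],40],
  [[0,0,-0.124],[25,-17,1.5],40],
  [[0,0,-0.124],[27,-14,1.5],40],
  [[0,0,-0.124],[28,-11,1.5],40],
  [[0,0,-0.124],[29,-7,1.5],40],
])

```text
time: 1.12
tool_pos: [0.2612, -0.5227, 0.2964]
tcp_rot: [2.832, 1.36, 0.0]
wrist_force: [0.4, 0.2, 0.6]
width: 0.465
grip_force: 0.0
```

Emit:
step_arm([
  [[0,0,-0.124],[30,-3.5,1.5],40],
  [[0,0,-0.124],[30,0,1.5],40],
  [[0,0,-0.124],[30,4,1.5],40],
  [[0,0,-0.124],[29,8,1.5],40],
  [[0,0,-0.124],[28,11.5,1.5],40],
])

```text
time: 1.53
tool_pos: [0.3425, -0.3955, 0.2891]
tcp_rot: [2.281, 2.159, 0.0]
wrist_force: [0.8, 0.1, -0.3]
width: 0.469
grip_force: 0.0
```

Emit:
step_arm([
  [[0,0,-0.124],[26,15,1.5],40],
  [[0,0,-0.124],[24,18,1.5],40],
  [[0,0,-0.124],[22,21,1.5],40],
  [[0,0,-0.124],[19,23.5,1.5],40],
  [[0,0,-0.124],[16,25.5,1.5],40],
])

```text
time: 1.95
tool_pos: [0.4251, -0.2693, 0.2817]
tcp_rot: [1.514, 2.752, -0.0]
wrist_force: [0.5, -0.2, 0.5]
width: 0.467
grip_force: 0.0
```

Emit:
step_arm([
  [[0,0,-0.124],[12.5,27.5,1.5],40],
  [[0,0,-0.124],[9,28.5,1.5],40],
  [[0,0,-0.124],[5,29.5,1.5],40],
  [[0,0,-0.124],[1.5,30,1.5],40],
  [[0,0,-0.124],[-2,30,1.5],40],
])

```text
time: 2.37
tool_pos: [0.5083, -0.1443, 0.2742]
tcp_rot: [0.602, 3.083, -0.0]
wrist_force: [0.6, -0.9, -0.2]
width: 0.469
grip_force: 0.0
```

Emit:
step_arm([
  [[0,0,-0.124],[-6,29.5,1.5],40],
  [[0,0,-0.124],[-9.5,28.5,1.5],40],
  [[0,0,-0.124],[-13,27,1.5],40],
  [[0,0,-0.124],[-16.5,25,1.5],40],
  [[0,0,-0.124],[-19.5,23,1.5],40],
])

```text
time: 2.78
tool_pos: [0.5925, -0.0198, 0.2666]
tcp_rot: [-0.367, 3.12, -0.0]
wrist_force: [-0.6, -1.0, 0.4]
width: 0.468
grip_force: 0.0
```

Emit:
step_arm([
  [[0,0,-0.124],[-22,20,1.5],40],
  [[0,0,-0.124],[-24.5,17.5,1.5],40],
  [[0,0,0],[0,0,0],40],
  [[0,0,0],[0,0,0],40],
])

```text
time: 3.12
tool_pos: [0.6261, 0.0295, 0.2631]
tcp_rot: [0.743, -3.052, 0.0]
wrist_force: [-0.6, -0.5, -0.3]
width: 0.47
grip_force: 0.0
```

```bash
python3 - <<'E'
from h import *
s=read_state();print(s["time"],np.round(s["tool_pos"],4),np.round(s["q"],3),s["width"])
im=save("wrist","w1")
for q,z in(("knob_grip",.073),("release_bar",.070),("bar_left",.070),("bar_right",.070),("lid_front",.064)):
    for d in tip_of("wrist",q)[:2]: print(q,np.round(d["score"],2),np.round(d["at"],1),ray("wrist",d["at"],z).round(4))
for n,X in(("knob",(.553,.086,.073)),("bar",(.6029,.082,.07))):print(n,proj("wrist",X).round(1))
E
```

```text
3.1167 [0.6261 0.0295 0.2631] [ 0.007  0.202  1.756 -0.     1.184 -2.041] 0.469556593796848
knob_grip 0.81 [137.6 350. ] [0.5506 0.0829 0.073 ]
release_bar 0.77 [185.9 316.3] [0.6007 0.0804 0.07  ]
bar_left 0.66 [236.8 402.4] [0.6071 0.1791 0.07  ]
bar_right 0.81 [124.6 219.2] [ 0.5915 -0.0201  0.07  ]
lid_front 0.87 [233.1 276.5] [0.6608 0.0729 0.064 ]
knob [352.1 141.9]
bar [316.8 188.6]
```

View pics/w1.png

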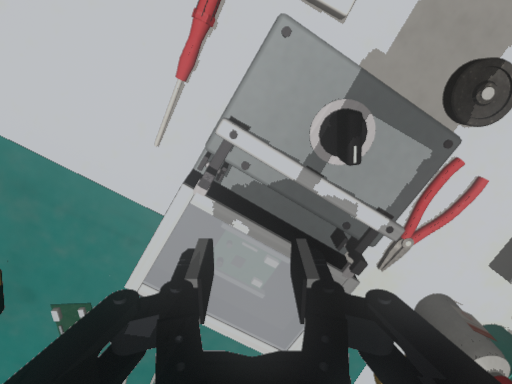

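Emit:
step_arm([
  [[0,0,0],[13.5,27.5,21],40],
  [[0,0,0],[13.5,27.5,21],40],
  [[0,0,0],[13.5,27.5,21],40],
  [[0,0,-0.04],[0,0,0],40],
  [[0,0,0],[0,0,0],40],
])

```text
time: 3.83
tool_pos: [0.5485, 0.0828, 0.1981]
tcp_rot: [0.803, -3.032, -0.001]
wrist_force: [-0.4, -0.3, -0.5]
width: 0.469
grip_force: 0.0
```

```bash
python3 - <<'E'
from h import *
s=read_state();print(s["time"],np.round(s["tool_pos"],4),np.round(s["q"],3),s["width"])
rows([.552,.0845,.2],-2.62,1)
im=save("wrist","w2")
for q,z in(("knob_grip",.073),("release_bar",.070),("bar_left",.070),("bar_right",.070)):
    for d in tip_of("wrist",q)[:2]: print(q,np.round(d["score"],2),np.round(d["at"],1),ray("wrist",d["at"],z).round(4))
p=np.array(s["tool_pos"]);R=Ro.from_rotvec(s["tcp_rot"]).as_matrix()
for d in(.054,.073,.127):print(d,proj("wrist",p+R[:,2]*d).round(1))
c=calibration("wrist");print("cam in tool",R.T@(-np.array(c["R"]).T@np.array(c["t"])-p))
im=read_camera("scene");x,y=proj("scene",(.552,.0845,.073)).astype(int)
b=im[y-50:y+50,x-66:x+66]
cv2.imwrite("pics/w2.png",np.hstack([cv2.resize(cv2.imread("pics/w2.png"),(480,360)),cv2.resize(b,(320,360))[:,:,::-1]]))
E
```

```text
3.8333 [0.5485 0.0828 0.1981] [ 0.105  0.131  1.967 -0.     1.048 -1.983] 0.46886656776288316
head -2.624 tilt [-5.e-03 -6.e-04 -1.e+00]
[[0, 0, np.float64(-0.004)], [-3.9, -0.2, -1.9]]
knob_grip 0.86 [215.  247.8] [0.5562 0.0818 0.073 ]
release_bar 0.97 [270.8 214.9] [0.6109 0.0832 0.07  ]
bar_right 0.97 [196.9  89.2] [ 0.6012 -0.02    0.07  ]
bar_right 0.54 [119.9  77. ] [ 0.555  -0.0448  0.07  ]
0.054 [257.3 260. ]
0.073 [256.8 240.5]
0.127 [255.8 202.9]
cam in tool [ 0.07936354 -0.00198652 -0.07289325]
```

View pics/w2.png

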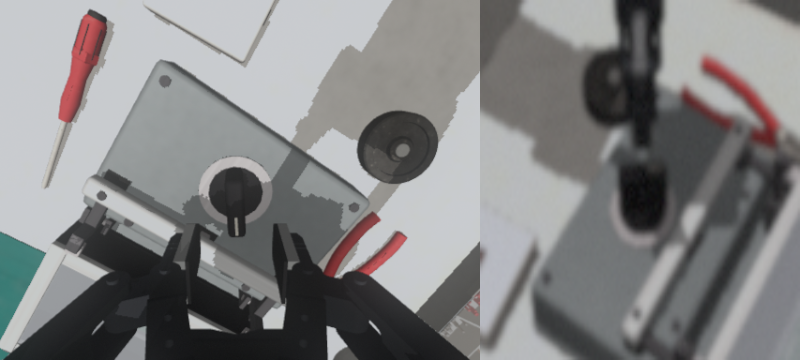

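The wrist view shows the grip upright in the picture (crop column ~237), so it lines up with tool x and lies nearly midway between the fingers. The scene crop shows the gripper above the knob. I'll re-measure now that the arm has settled.

```bash
python3 - <<'E'
from h import *
s=read_state();print(s["time"],np.round(s["tool_pos"],4),np.round(s["joint_vel"],3),np.round(s["torque"],3),np.round(s["wrist_force"],2))
im=read_camera("wrist")
for q,z in(("knob_grip",.073),("release_bar",.070),("bar_right",.070)):
    for d in tip_of("wrist",q)[:1]: print(q,np.round(d["score"],2),np.round(d["at"],1),ray("wrist",d["at"],z).round(4))
# ring of knob disc (deck z=.047): bright ring ellipse
g=cv2.cvtColor(im,cv2.COLOR_RGB2HSV)
m=cut_out("wrist","knob_grip")
for d in m[:1]:
    print("mask",d["extent"]); r=d["region"].astype(np.uint8)
    ys,xs=np.nonzero(r);print("mean",xs.mean(),ys.mean())
rows([.552,.0845,.2],-2.62,1)
for z,X in((.0845,None),(.051,None)):
    for yy in(-.022,.022):
        h=-2.62;k=np.array([.5545,.0832,z]);print(z,yy,proj("wrist",k+yy*np.array([np.cos(h),np.sin(h),0])).round(1))
E
```

```text
4.1333 [0.5535 0.0823 0.2019] [ 0.     0.005  0.006 -0.001  0.001  0.   ] [-0.012 -0.002 -0.021] [ 0.1   0.05 -0.03]
knob_grip 0.79 [208.3 256.7] [0.5492 0.0848 0.073 ]
release_bar 0.65 [260.5 215.7] [0.6011 0.0798 0.07  ]
bar_right 0.72 [187.6  95.9] [ 0.5902 -0.0176  0.07  ]
mask [226.4, 169.3, 284.6, 242.4]
mean 255.21052631578948 200.65091299677766
head -2.6259 tilt [ 4.e-04  1.e-04 -1.e+00]
[[0, 0, np.float64(-0.0059)], [-0.7, 1.7, 0.6]]
0.0845 -0.022 [250.2 251.2]
0.0845 0.022 [249.6 190. ]
0.051 -0.022 [250.3 229.4]
0.051 0.022 [249.8 175.3]
```

```bash
python3 - <<'E'
from h import *
s=read_state();p=np.array(s["tool_pos"]);R=Ro.from_rotvec(s["tcp_rot"]).as_matrix()
im=read_camera("wrist")
for d in(.054,.073,.127):print(d,proj("wrist",p+R[:,2]*d).round(1))
c=calibration("wrist");print("cam in tool",R.T@(-np.array(c["R"]).T@np.array(c["t"])-p),"Rct",(np.array(c["R"])@R).round(3).tolist(),np.array(c["camera_matrix"])[0])
cv2.imwrite("pics/w3.png",cv2.resize(im[140:330,140:370],None,fx=3,fy=3,interpolation=cv2.INTER_CUBIC)[:,:,::-1])
E
```

```text
0.054 [250.3 273.9]
0.073 [250.4 252.9]
0.127 [250.7 212.4]
cam in tool [ 0.08313909  0.00058029 -0.06935073] Rct [[-0.001, 1.0, -0.001], [-0.947, -0.001, -0.321], [-0.321, 0.001, 0.947]] [309.12095251   0.         251.73548658]
```

View pics/w3.png

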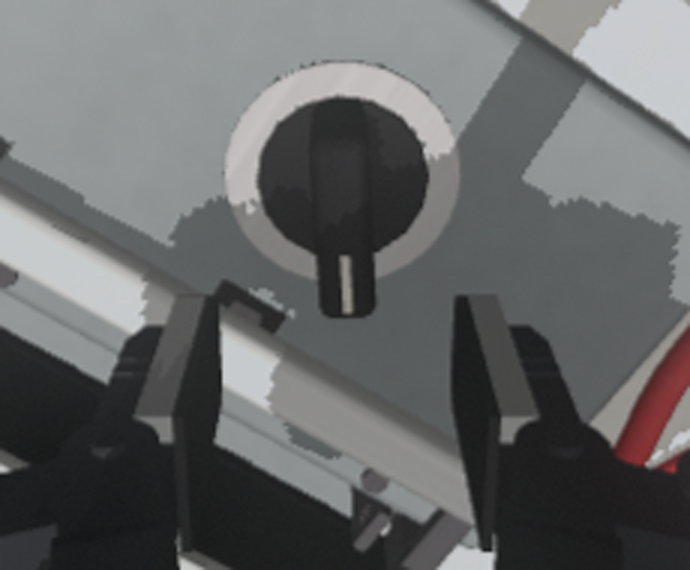

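The picture shows the grip (column ~343) about 7 crop-pixels right of the fingers' middle (336) and tilted 0.03 rad; the knob disc centre is at (343,178). So I shift about +2 mm in tool y and +1 mm in tool x, turn by −0.03, and go down.

Emit:
step_arm([
  [[0,0,-0.03],[1,2,0],40],
  [[0,0,0],[0,0,24],40],
  [[0,0,0],[0,0,24],40],
  [[0,0,0],[0,0,18],40],
  [[0,0,0],[0,0,6],40],
], grip_force=20)

```text
time: 4.85
tool_pos: [0.5478, 0.0839, 0.1252]
tcp_rot: [0.846, -3.02, -0.001]
wrist_force: [-0.6, -0.9, -1.8]
width: 0.466
grip_force: 0.0
```

Emit:
step_arm([
  [[0,0,0],[0,0,0],40],
  [[0,0,0],[0,0,0],40],
  [[0,0,0],[0,0,0],40],
  [[0,0,0],[0,0,0],30],
  [[0,0,0],[0,0,0],22],
])

```text
time: 5.27
tool_pos: [0.551, 0.0842, 0.1298]
tcp_rot: [-0.847, 3.023, -0.001]
wrist_force: [-0.2, -0.2, -0.2]
width: 0.259
grip_force: 0.0
```

Emit:
step_arm([
  [[0,0,0],[0,0,0],18],
  [[0,0,0],[0,0,0],16],
  [[0,0,0],[0,0,0],14],
  [[0,0,0],[0,0,0],12],
  [[0,0,0],[0,0,0],11],
])

```text
time: 5.68
tool_pos: [0.5507, 0.0836, 0.1291]
tcp_rot: [-0.848, 3.024, -0.002]
wrist_force: [0.5, -4.2, 3.2]
width: 0.15
grip_force: 19.3
```

```bash
cat >> h.py <<'E'
def st():
    s=read_state();R=Ro.from_rotvec(s["tcp_rot"]).as_matrix()
    print(round(s["time"],2),np.round(s["tool_pos"],4),"h",np.arctan2(R[1,0],R[0,0]).round(4),"F",np.round(s["wrist_force"],1),"M",np.round(s["torque"],3),"w",round(s["width"]*85.4,1),"g",round(s["grip_force"],1),"q6",round(s["q"][5],3),"tau6",np.round(s["joint_torque"][5],3))
E
python3 -c "from h import *;st()"
```

```text
5.68 [0.5507 0.0836 0.1291] h -2.595 F [ 0.5 -4.2  3.2] M [-0.61  -0.076  0.092] w 12.8 g 19.3 q6 -2.01 tau6 0.058
```

Emit:
step_arm([
  [[0,0,0.025],[0,0,0],11],
  [[0,0,0.025],[0,0,0],11],
  [[0,0,0.025],[0,0,0],11],
  [[0,0,0.025],[0,0,0],11],
  [[0,0,0.025],[0,0,0],11],
], grip_force=30)

```text
time: 6.1
tool_pos: [0.5506, 0.0837, 0.1291]
tcp_rot: [-0.656, 3.071, -0.002]
wrist_force: [0.6, -3.6, 4.8]
width: 0.145
grip_force: 32.8
```

```bash
python3 -c "from h import *;st()"
```

```text
6.1 [0.5506 0.0837 0.1291] h -2.7209 F [ 0.6 -3.6  4.8] M [-0.524 -0.09   0.232] w 12.4 g 32.8 q6 -1.884 tau6 -0.031
```

Emit:
step_arm([
  [[0,0,0.02],[0,0,0],11],
  [[0,0,0.02],[0,0,0],11],
  [[0,0,0.02],[0,0,0],11],
  [[0,0,0.02],[0,0,0],11],
  [[0,0,0.02],[0,0,0],11],
])

```text
time: 6.52
tool_pos: [0.5506, 0.0838, 0.1291]
tcp_rot: [-0.501, 3.1, -0.001]
wrist_force: [0.2, -5.2, 5.0]
width: 0.143
grip_force: 32.9
```

```bash
python3 -c "from h import *;st()"
```

```text
6.52 [0.5506 0.0838 0.1291] h -2.8212 F [ 0.2 -5.2  5. ] M [-0.598 -0.056  0.304] w 12.2 g 32.9 q6 -1.784 tau6 0.026
```

Emit:
step_arm([
  [[0,0,0.02],[0,0,0],11],
  [[0,0,0.02],[0,0,0],11],
  [[0,0,0.02],[0,0,0],11],
  [[0,0,0.02],[0,0,0],11],
  [[0,0,0.02],[0,0,0],11],
])

```text
time: 6.93
tool_pos: [0.5506, 0.0838, 0.1291]
tcp_rot: [-0.345, 3.121, -0.001]
wrist_force: [0.8, -4.3, 6.1]
width: 0.147
grip_force: 32.9
```

```bash
python3 -c "from h import *;st()"
```

```text
6.93 [0.5506 0.0838 0.1291] h -2.9213 F [ 0.8 -4.3  6.1] M [-0.622 -0.027  0.26 ] w 12.6 g 32.9 q6 -1.684 tau6 0.04
```

Emit:
step_arm([
  [[0,0,0.02],[0,-0.5,0],11],
  [[0,0,0.02],[0,0,0],11],
  [[0,0,0.02],[0,0,0],11],
  [[0,0,0.02],[0,0,0],11],
  [[0,0,0.02],[0,0,0],11],
])

```text
time: 7.35
tool_pos: [0.5506, 0.0838, 0.1291]
tcp_rot: [-0.189, 3.135, 0.0]
wrist_force: [0.6, -2.4, 5.4]
width: 0.142
grip_force: 33.0
```

```bash
python3 -c "from h import *;st()"
```

```text
7.35 [0.5506 0.0838 0.1291] h -3.0214 F [ 0.6 -2.4  5.4] M [-0.292  0.026  0.304] w 12.1 g 33.0 q6 -1.585 tau6 0.037
```

Emit:
step_arm([
  [[0,0,0.015],[0,0,0],11],
  [[0,0,0.015],[0,0,0],11],
  [[0,0,0.015],[0,0,0],11],
])

```text
time: 7.6
tool_pos: [0.5506, 0.0838, 0.1291]
tcp_rot: [-0.118, 3.138, 0.0]
wrist_force: [0.8, -2.2, 5.7]
width: 0.146
grip_force: 32.9
```

```bash
python3 -c "from h import *;st()"
```

```text
7.6 [0.5506 0.0838 0.1291] h -3.0662 F [ 0.8 -2.2  5.7] M [-0.321  0.065  0.304] w 12.5 g 32.9 q6 -1.54 tau6 0.101
```

Emit:
step_arm([
  [[0,0,0.015],[0,0,0],11],
  [[0,0,0.015],[0,0,0],11],
  [[0,0,0.015],[0,0,0],11],
])

```text
time: 7.85
tool_pos: [0.5506, 0.0839, 0.1291]
tcp_rot: [-0.048, 3.14, 0.001]
wrist_force: [0.1, -1.8, 4.8]
width: 0.148
grip_force: 33.0
```

```bash
python3 -c "from h import *;st()"
```

```text
7.85 [0.5506 0.0839 0.1291] h -3.1112 F [ 0.1 -1.8  4.8] M [-0.313  0.028  0.284] w 12.7 g 33.0 q6 -1.495 tau6 0.095
```

Emit:
step_arm([
  [[0,0,0.015],[0,0,0],11],
  [[0,0,0.015],[0,0,0],11],
  [[0,0,0.015],[0,0,0],11],
])

```text
time: 8.1
tool_pos: [0.5506, 0.0839, 0.1291]
tcp_rot: [0.023, 3.14, 0.001]
wrist_force: [0.4, -2.0, 5.3]
width: 0.146
grip_force: 33.0
```

```bash
python3 -c "from h import *;st()"
```

```text
8.1 [0.5506 0.0839 0.1291] h 3.127 F [ 0.4 -2.   5.3] M [-0.279  0.031  0.294] w 12.4 g 33.0 q6 -1.45 tau6 0.1
```

Emit:
step_arm([
  [[0,0,0.015],[0,0,0],11],
  [[0,0,0.015],[0,0,0],11],
  [[0,0,0.015],[0,0,0],11],
])

```text
time: 8.35
tool_pos: [0.5506, 0.0839, 0.1291]
tcp_rot: [0.094, 3.139, 0.001]
wrist_force: [0.5, -1.4, 5.5]
width: 0.15
grip_force: 33.0
```

```bash
python3 -c "from h import *;st()"
```

```text
8.35 [0.5506 0.0839 0.1291] h 3.082 F [ 0.5 -1.4  5.5] M [-0.232  0.073  0.331] w 12.8 g 33.0 q6 -1.405 tau6 0.096
```

```bash
python3 - <<'E'
from h import *
im=read_camera("wrist");cv2.imwrite("pics/w4.png",cv2.resize(im[140:340,140:370],None,fx=3,fy=3,interpolation=cv2.INTER_CUBIC)[:,:,::-1]);st()
E
```

```text
8.4 [0.5506 0.0839 0.1291] h 3.0811 F [ 1.1 -1.6  4.9] M [-0.327  0.026  0.179] w 12.7 g 31.6 q6 -1.404 tau6 0.196
```

View pics/w4.png

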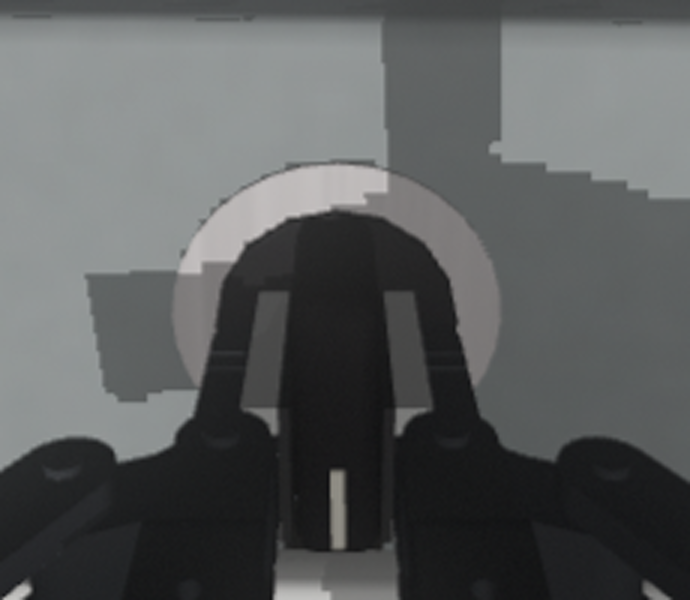

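The picture shows the grip held squarely between the pads, with its white mark at (338,510) in line with the tool, so the knob is following. I keep turning.

Emit:
step_arm([
  [[0,0,0.015],[0,0,0],11],
  [[0,0,0.015],[0,0,0],11],
  [[0,0,0.015],[0,0,0],11],
])

```text
time: 8.65
tool_pos: [0.5506, 0.084, 0.1291]
tcp_rot: [0.164, 3.136, 0.001]
wrist_force: [0.0, -1.5, 5.3]
width: 0.147
grip_force: 32.9
```

```bash
python3 -c "from h import *;st()"
```

```text
8.65 [0.5506 0.084  0.1291] h 3.0369 F [ 0.  -1.5  5.3] M [-0.297  0.043  0.269] w 12.6 g 32.9 q6 -1.36 tau6 0.096
```

Emit:
step_arm([
  [[0,0,0.015],[0,0,0],11],
  [[0,0,0.015],[0,0,0],11],
  [[0,0,0.015],[0,0,0],11],
])

```text
time: 8.9
tool_pos: [0.5506, 0.084, 0.1291]
tcp_rot: [0.235, 3.132, 0.001]
wrist_force: [0.0, -2.3, 6.3]
width: 0.147
grip_force: 32.9
```

```bash
python3 -c "from h import *;st()"
```

```text
8.9 [0.5506 0.084  0.1291] h 2.992 F [ 0.  -2.3  6.3] M [-0.313  0.035  0.269] w 12.5 g 32.9 q6 -1.315 tau6 0.104
```

Emit:
step_arm([
  [[0,0,0.015],[0,0,0],11],
  [[0,0,0.015],[0,0,0],11],
  [[0,0,0.015],[0,0,0],11],
])

```text
time: 9.15
tool_pos: [0.5506, 0.084, 0.1291]
tcp_rot: [0.305, 3.126, 0.001]
wrist_force: [-0.5, -0.9, 5.7]
width: 0.148
grip_force: 32.9
```

```bash
python3 -c "from h import *;st()"
```

```text
9.15 [0.5506 0.084  0.1291] h 2.9469 F [-0.5 -0.9  5.7] M [-0.189  0.061  0.263] w 12.6 g 32.9 q6 -1.27 tau6 0.094
```

Emit:
step_arm([
  [[0,0,0.015],[0,0,0],11],
  [[0,0,0.015],[0,0,0],11],
  [[0,0,0.015],[0,0,0],11],
])

```text
time: 9.4
tool_pos: [0.5506, 0.0841, 0.1291]
tcp_rot: [0.375, 3.118, 0.001]
wrist_force: [0.7, -1.4, 5.7]
width: 0.144
grip_force: 32.8
```

```bash
python3 -c "from h import *;st()"
```

```text
9.4 [0.5506 0.0841 0.1291] h 2.9019 F [ 0.7 -1.4  5.7] M [-0.193  0.066  0.282] w 12.3 g 32.8 q6 -1.225 tau6 0.083
```

Still level at about 0.77 rad, so I continue.

Emit:
step_arm([
  [[0,0,0.015],[0,0,0],11],
  [[0,0,0.015],[0,0,0],11],
  [[0,0,0.015],[0,0,0],11],
])

```text
time: 9.65
tool_pos: [0.5506, 0.0841, 0.1291]
tcp_rot: [0.446, 3.109, 0.001]
wrist_force: [0.5, -1.5, 5.4]
width: 0.144
grip_force: 32.8
```

```bash
python3 -c "from h import *;st()"
```

```text
9.65 [0.5506 0.0841 0.1291] h 2.8569 F [ 0.5 -1.5  5.4] M [-0.198  0.043  0.283] w 12.3 g 32.8 q6 -1.18 tau6 0.083
```

Emit:
step_arm([
  [[0,0,0.015],[0,0,0],11],
  [[0,0,0.015],[0,0,0],11],
  [[0,0,0.015],[0,0,0],11],
])

```text
time: 9.9
tool_pos: [0.5506, 0.0841, 0.1291]
tcp_rot: [0.516, 3.098, 0.002]
wrist_force: [0.5, -0.6, 5.0]
width: 0.148
grip_force: 31.1
```

```bash
python3 -c "from h import *;st()"
```

```text
9.9 [0.5506 0.0841 0.1291] h 2.8113 F [ 0.5 -0.6  5. ] M [-0.205  0.048  0.059] w 12.6 g 31.1 q6 -1.135 tau6 -0.132
```

The torque dips at heading 2.81, so I go on in finer steps.

Emit:
step_arm([
  [[0,0,0.015],[0,0,0],11],
  [[0,0,0.015],[0,0,0],11],
  [[0,0,0.015],[0,0,0],11],
])

```text
time: 10.15
tool_pos: [0.5506, 0.0841, 0.1291]
tcp_rot: [0.586, 3.085, 0.002]
wrist_force: [0.8, -0.4, 6.0]
width: 0.145
grip_force: 31.0
```

```bash
python3 -c "from h import *;st()"
```

```text
10.15 [0.5506 0.0841 0.1291] h 2.766 F [ 0.8 -0.4  6. ] M [-0.273  0.038 -0.013] w 12.4 g 31.0 q6 -1.089 tau6 -0.19
```

Emit:
step_arm([
  [[0,0,0.015],[0,0,0],11],
  [[0,0,0.015],[0,0,0],11],
])

```text
time: 10.32
tool_pos: [0.5506, 0.0841, 0.1291]
tcp_rot: [0.633, 3.076, 0.002]
wrist_force: [0.4, -0.5, 6.1]
width: 0.143
grip_force: 31.0
```

```bash
python3 -c "from h import *;st()"
```

```text
10.32 [0.5506 0.0841 0.1291] h 2.736 F [ 0.4 -0.5  6.1] M [-0.249  0.071  0.052] w 12.2 g 31.0 q6 -1.059 tau6 -0.191
```

Emit:
step_arm([
  [[0,0,0.012],[0,0,0],11],
  [[0,0,0.012],[0,0,0],11],
])

```text
time: 10.48
tool_pos: [0.5506, 0.0841, 0.1291]
tcp_rot: [0.669, 3.069, 0.002]
wrist_force: [0.4, -0.2, 5.9]
width: 0.142
grip_force: 31.0
```

```bash
python3 -c "from h import *;st()"
```

```text
10.48 [0.5506 0.0841 0.1291] h 2.7121 F [ 0.4 -0.2  5.9] M [-0.241  0.055  0.028] w 12.1 g 31.0 q6 -1.036 tau6 -0.153
```

Emit:
step_arm([
  [[0,0,0.012],[0,0,0],11],
  [[0,0,0.012],[0,0,0],11],
])

```text
time: 10.65
tool_pos: [0.5506, 0.0842, 0.1291]
tcp_rot: [0.706, 3.06, 0.002]
wrist_force: [0.3, -1.2, 5.3]
width: 0.147
grip_force: 31.0
```

```bash
python3 -c "from h import *;st()"
```

```text
10.65 [0.5506 0.0842 0.1291] h 2.6882 F [ 0.3 -1.2  5.3] M [-0.215  0.077  0.018] w 12.5 g 31.0 q6 -1.012 tau6 -0.139
```

Emit:
step_arm([
  [[0,0,0.01],[0,0,0],11],
  [[0,0,0.01],[0,0,0],11],
])

```text
time: 10.82
tool_pos: [0.5506, 0.0842, 0.1291]
tcp_rot: [0.735, 3.053, 0.002]
wrist_force: [-0.2, -0.5, 5.2]
width: 0.145
grip_force: 34.0
```

```bash
python3 -c "from h import *;st()"
```

```text
10.82 [0.5506 0.0842 0.1291] h 2.6691 F [-0.2 -0.5  5.2] M [-0.107  0.021  0.361] w 12.4 g 34.0 q6 -0.992 tau6 0.25
```

The torque jumps from 0.02 to 0.36 N m at heading ~2.675, which is the notch centre. I let go here and lift.

Emit:
step_arm([
  [[0,0,0],[0,0,0],20],
  [[0,0,0],[0,0,0],30],
  [[0,0,0],[0,0,0],36],
  [[0,0,0],[0,0,0],36],
  [[0,0,0],[0,0,0],36],
])

```text
time: 11.23
tool_pos: [0.5497, 0.0837, 0.1279]
tcp_rot: [-0.734, -3.054, 0.0]
wrist_force: [-0.1, -0.6, 0.4]
width: 0.424
grip_force: 0.0
```

Emit:
step_arm([
  [[0,0,0],[0,0,-15],36],
  [[0,0,0],[0,0,-25],36],
  [[0,0,0],[0,0,-25],36],
  [[0,0,0],[0,0,-5],36],
  [[0,0,0],[0,0,0],36],
])

```text
time: 11.65
tool_pos: [0.5518, 0.0838, 0.2009]
tcp_rot: [0.733, 3.05, 0.003]
wrist_force: [-0.6, -0.1, -1.1]
width: 0.422
grip_force: 0.0
```

Emit:
step_arm([
  [[0,0,-0.1],[0,0,0],20],
  [[0,0,-0.1],[0,0,0],0],
  [[0,0,-0.1],[0,0,0],0],
  [[0,0,-0.1],[0,0,0],0],
  [[0,0,0],[0,0,0],0],
])

```text
time: 12.07
tool_pos: [0.549, 0.0835, 0.1964]
tcp_rot: [-0.109, -3.137, 0.001]
wrist_force: [0.3, -0.3, -0.9]
width: 0.002
grip_force: 0.0
```

Emit:
step_arm([
  [[0,0,0],[0,0,0],0],
  [[0,0,0],[0,0,0],0],
  [[0,0,0],[0,0,0],0],
])

```text
time: 12.32
tool_pos: [0.5498, 0.0836, 0.1977]
tcp_rot: [-0.115, -3.139, 0.0]
wrist_force: [0.1, -0.3, -0.0]
width: 0.001
grip_force: 0.0
```

```bash
python3 - <<'E'
from h import *
st();im=read_camera("wrist")
for q,z in(("knob_grip",.073),("release_bar",.070),("bar_left",.070),("bar_right",.070)):
    for d in tip_of("wrist",q)[:1]: print(q,np.round(d["score"],2),np.round(d["at"],1),ray("wrist",d["at"],z).round(4))
print("nose",nose_length())
rows([.6007,.0802,.175],-.07+np.pi,2)
cv2.imwrite("pics/w5.png",cv2.resize(im,(768,576),interpolation=cv2.INTER_CUBIC)[:,:,::-1])
E
```

```text
12.32 [0.5498 0.0836 0.1977] h 3.0681 F [ 0.1 -0.3 -0. ] M [ 0.008  0.028 -0.014] w 0.1 g 0.0 q6 -1.391 tau6 0.017
knob_grip 0.87 [213.6 249.5] [0.5498 0.0825 0.073 ]
bar_left 0.59 [273.6 389.4] [0.6072 0.1826 0.07  ]
bar_right 0.62 [276.5 123.4] [ 0.5953 -0.0154  0.07  ]Traceback (most recent call last):
  File "<stdin>", line 5, in <module>
TypeError: 'float' object is not callable
```

Emit:
step_arm([
  [[0,0,-0.01],[-25.5,0.5,0],0],
  [[0,0,0],[-25.5,0.5,0],0],
  [[0,0,0],[0,0,10],0],
  [[0,0,0],[0,0,10],0],
  [[0,0,0],[0,0,0],0],
])

```text
time: 12.98
tool_pos: [0.5989, 0.081, 0.1753]
tcp_rot: [-0.097, -3.135, 0.001]
wrist_force: [-1.1, 0.4, -0.8]
width: 0.002
grip_force: 0.0
```

Emit:
step_arm([
  [[0,0,0],[0,0,0],0],
  [[0,0,0],[0,0,0],0],
  [[0,0,0],[0,0,0],0],
])

```text
time: 13.23
tool_pos: [0.6006, 0.0813, 0.1786]
tcp_rot: [0.097, 3.14, 0.0]
wrist_force: [-0.1, -0.5, -0.3]
width: -0.0
grip_force: 0.0
```

```bash
python3 - <<'E'
from h import *
st();im=read_camera("wrist")
for q,z in(("knob_grip",.073),("release_bar",.070),("bar_left",.070),("bar_right",.070)):
    for d in tip_of("wrist",q)[:1]: print(q,np.round(d["score"],2),np.round(d["at"],1),ray("wrist",d["at"],z).round(4))
print("nose",nose_length)
cv2.imwrite("pics/w5.png",cv2.resize(im,(768,576),interpolation=cv2.INTER_CUBIC)[:,:,::-1])
s=read_state();p=np.array(s["tool_pos"]);p[2]=.07;print("spot",proj("wrist",p)*1.5)
E
```

```text
13.23 [0.6006 0.0813 0.1786] h 3.0799 F [-0.1 -0.5 -0.3] M [ 0.003  0.011 -0.018] w -0.0 g 0.0 q6 -1.416 tau6 0.001
knob_grip 0.63 [147.5 252.6] [0.5518 0.0853 0.073 ]
release_bar 0.84 [224.7 247.9] [0.6016 0.0793 0.07  ]
bar_left 0.8 [226.8 409.4] [0.6096 0.1816 0.07  ]
bar_right 0.76 [221.3  92.4] [ 0.5931 -0.0185  0.07  ]
nose 0.0726
spot [376.52173355 335.66242404]
```

View pics/w5.png

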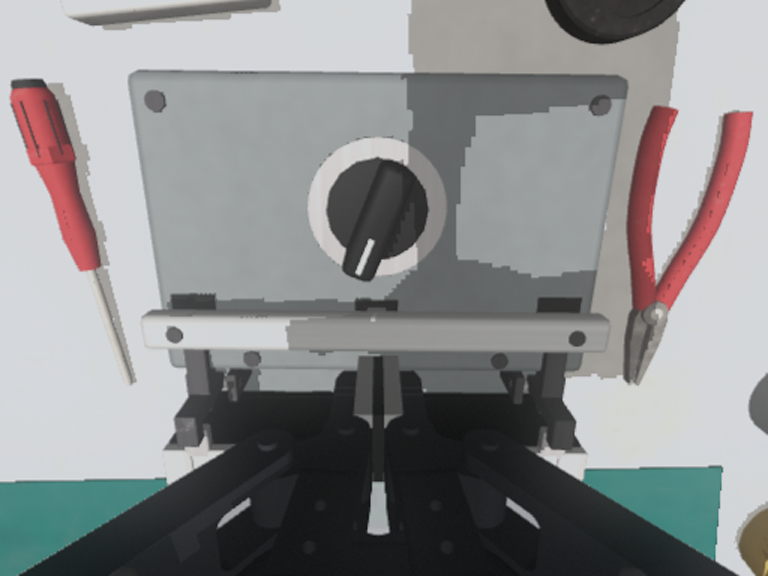

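The picture shows the bar running from column 143 to 609, row 335 (middle 376), and my press spot projects to (376.5, 336), so it's centred. The knob mark points to lower left and it sits still. Now I press.

Emit:
step_arm([
  [[0,0,0],[0,0,12],0],
  [[0,0,0],[0,0,12],0],
  [[0,0,0],[0,0,7],0],
  [[0,0,0],[0,0,1],0],
  [[0,0,0],[0,0,0],0],
])

```text
time: 13.9
tool_pos: [0.5999, 0.0811, 0.1445]
tcp_rot: [-0.097, -3.137, 0.001]
wrist_force: [-0.3, 0.5, -0.1]
width: 0.0
grip_force: 0.0
```

Emit:
step_arm([
  [[0,0,0],[0,0,1],0],
  [[0,0,0],[0,0,1],0],
  [[0,0,0],[0,0,1],0],
  [[0,0,0],[0,0,1],0],
  [[0,0,0],[0,0,0],0],
])

```text
time: 14.32
tool_pos: [0.6014, 0.0812, 0.1427]
tcp_rot: [0.097, 3.139, 0.0]
wrist_force: [0.1, -0.3, 1.3]
width: 0.0
grip_force: 0.5
```

```bash
python3 -c "from h import *;st()"
```

```text
14.32 [0.6014 0.0812 0.1427] h 3.0798 F [ 0.1 -0.3  1.3] M [-0.002 -0.053  0.055] w 0.0 g 0.5 q6 -1.416 tau6 0.0
```

Contact is at TCP z ≈ 0.1427. I press down about 3 mm slowly and check the force.

Emit:
step_arm([
  [[0,0,0],[0,0,1],0],
  [[0,0,0],[0,0,1],0],
  [[0,0,0],[0,0,0.5],0],
  [[0,0,0],[0,0,0],0],
])

```text
time: 14.65
tool_pos: [0.6014, 0.0813, 0.1411]
tcp_rot: [0.097, 3.139, 0.0]
wrist_force: [-1.9, -0.2, 5.7]
width: 0.002
grip_force: 3.2
```

```bash
python3 -c "from h import *;st()"
```

```text
14.65 [0.6014 0.0813 0.1411] h 3.0798 F [-1.9 -0.2  5.7] M [-0.096  0.349 -0.012] w 0.2 g 3.2 q6 -1.416 tau6 -0.006
```

Emit:
step_arm([
  [[0,0,0],[0,0,0.5],0],
  [[0,0,0],[0,0,0.5],0],
  [[0,0,0],[0,0,0.5],0],
  [[0,0,0],[0,0,0],0],
])

```text
time: 14.98
tool_pos: [0.6014, 0.0812, 0.1399]
tcp_rot: [0.097, 3.139, 0.0]
wrist_force: [-2.4, -0.4, 8.6]
width: -0.002
grip_force: 4.0
```

```bash
python3 -c "from h import *;st()"
```

```text
14.98 [0.6014 0.0812 0.1399] h 3.0798 F [-2.4 -0.4  8.6] M [-0.101  0.5   -0.06 ] w -0.2 g 4.0 q6 -1.416 tau6 -0.004
```

Emit:
step_arm([
  [[0,0,0],[0,0,0.5],0],
  [[0,0,0],[0,0,0.5],0],
  [[0,0,0],[0,0,0.5],0],
  [[0,0,0],[0,0,0],0],
])

```text
time: 15.32
tool_pos: [0.6014, 0.0813, 0.1386]
tcp_rot: [0.097, 3.139, 0.0]
wrist_force: [-3.8, -0.0, 7.5]
width: -0.001
grip_force: 4.4
```

```bash
python3 -c "from h import *;st()"
```

```text
15.32 [0.6014 0.0813 0.1386] h 3.0798 F [-3.8 -0.   7.5] M [-0.07   0.579  0.015] w -0.1 g 4.4 q6 -1.416 tau6 -0.004
```

Emit:
step_arm([
  [[0,0,0],[0,0,0.5],0],
  [[0,0,0],[0,0,0.5],0],
  [[0,0,0],[0,0,0.5],0],
  [[0,0,0],[0,0,0.5],0],
  [[0,0,0],[0,0,0],0],
])

```text
time: 15.73
tool_pos: [0.6015, 0.0813, 0.1368]
tcp_rot: [0.097, 3.139, 0.0]
wrist_force: [-2.3, 0.5, 8.5]
width: 0.001
grip_force: 4.4
```

```bash
python3 - <<'E'
from h import *
st();read_camera("top")
for d in tip_of("top","lid_front")[:1]:print(d["score"],d["at"])
E
```

```text
15.73 [0.6015 0.0813 0.1368] h 3.0798 F [-2.3  0.5  8.5] M [-0.081  0.538  0.035] w 0.1 g 4.4 q6 -1.416 tau6 -0.001
```

Emit:
step_arm([
  [[0,0,0],[0,0,0.5],0],
  [[0,0,0],[0,0,0.5],0],
  [[0,0,0],[0,0,0],0],
  [[0,0,0],[0,0,0],0],
  [[0,0,0],[0,0,0],0],
])

```text
time: 16.25
tool_pos: [0.6014, 0.0813, 0.136]
tcp_rot: [0.097, 3.139, 0.0]
wrist_force: [-4.5, -1.1, 11.1]
width: 0.003
grip_force: 5.5
```

```bash
python3 - <<'E'
from h import *
st();im=save("scene","s2")
for d in tip_of("scene","lid_front")[:1]:print(d["score"],d["at"])
cv2.imwrite("pics/s2.png",cv2.resize(im[80:300,180:440],None,fx=2.5,fy=2.5)[:,:,::-1])
E
```

```text
16.25 [0.6014 0.0813 0.136 ] h 3.0798 F [-4.5 -1.1 11.1] M [-0.086  0.831 -0.03 ] w 0.2 g 5.5 q6 -1.416 tau6 -0.0
```

View pics/s2.png

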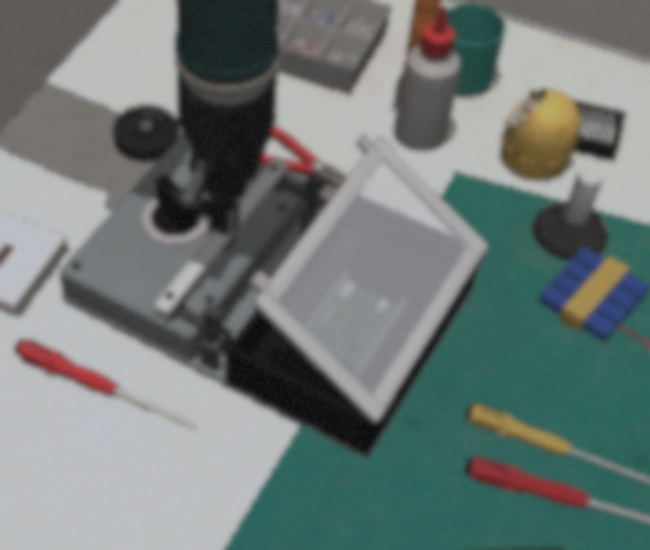

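The lid is swinging open, its front edge at about (265,280)–(375,145) in the crop. I let the bar rise gently and move clear toward the robot.

Emit:
step_arm([
  [[0,0,0],[0,0,-2],0],
  [[0,0,0],[0,0,-2],0],
  [[0,0,0],[0,0,-2],0],
  [[0,0,0],[0,0,-2],0],
  [[0,0,0],[0,0,-2],0],
])

```text
time: 16.77
tool_pos: [0.6011, 0.0812, 0.1439]
tcp_rot: [0.097, 3.14, 0.0]
wrist_force: [0.0, -0.1, -0.7]
width: -0.001
grip_force: 0.0
```

Emit:
step_arm([
  [[0,0,0],[0,0,-10],0],
  [[0,0,0],[0,0,-20],0],
  [[0,0,0],[0,0,-30],0],
  [[0,0,0],[0,0,-30],0],
  [[0,0,0],[0,0,-30],0],
])

```text
time: 17.18
tool_pos: [0.6005, 0.0812, 0.2648]
tcp_rot: [-0.097, -3.139, 0.0]
wrist_force: [0.2, 0.2, -0.4]
width: 0.002
grip_force: 0.0
```

Emit:
step_arm([
  [[0,0,0],[20,-20,0],0],
  [[0,0,0],[20,-30,0],0],
  [[0,0,0],[20,-30,0],0],
  [[0,0,0],[20,-30,0],0],
  [[0,0,0],[10,-30,0],0],
])

```text
time: 17.6
tool_pos: [0.5001, -0.0536, 0.2639]
tcp_rot: [-0.096, -3.139, -0.0]
wrist_force: [0.4, -0.8, 0.2]
width: 0.001
grip_force: 0.0
```

Emit:
step_arm([
  [[0,0,0],[0,-30,0],0],
  [[0,0,0],[0,-20,0],0],
  [[0,0,0],[0,0,0],0],
  [[0,0,0],[0,0,0],0],
  [[0,0,0],[0,0,0],0],
])

```text
time: 18.02
tool_pos: [0.4995, -0.1025, 0.2639]
tcp_rot: [-0.098, -3.14, -0.001]
wrist_force: [-0.9, -0.1, -0.6]
width: 0.004
grip_force: 0.0
```

```bash
python3 - <<'E'
from h import *
st();im=read_camera("scene");t=read_camera("top")
for q in("lid_front","bar_left","bar_right"):
    for d in tip_of("scene",q)[:1]:print(q,d["score"],np.round(d["at"],1))
cv2.imwrite("pics/s3.png",np.hstack([cv2.resize(im[80:300,180:440],(400,338)),cv2.resize(t[80:290,130:370],(400,338))])[:,:,::-1])
E
```

```text
18.02 [ 0.4995 -0.1025  0.2639] h 3.0793 F [-0.9 -0.1 -0.6] M [ 0.005  0.001 -0.054] w 0.4 g 0.0 q6 -1.76 tau6 -0.002
lid_front 0.89 [164.4 332.5]
bar_left 0.56 [139.  295.8]
bar_right 0.71 [202.5 240.8]
```

View pics/s3.png

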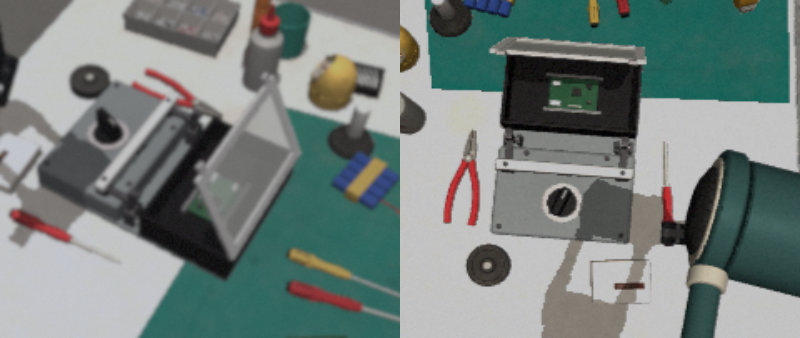

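The lid stands fully open (front edge at about (270,85)–(200,165) on the left, (570,50) on the right). The bar is back up at its starting pixels, the knob sits in its notch at (562,202), and the bystanders are untouched.

```bash
python3 -c "from h import *;print(finish_job())"
```

```text
the job is handed in; nothing more can be done
None
```

The job is handed in: I turned the knob clockwise until the torque dipped and let it go in its notch, then pressed the bar at its middle (about 11 N, 6–7 mm) until the lid sprang open; the bar is back up, the arm is clear and the bystanders look unmoved (about 18 s of 58 s used).

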